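Prop the drying cabinet door open on the third hole of its stay

TASK

Prop the little drying cabinet's door open on its stay: take the stay bar by its upright tab, lift it, draw the sprung door open with it, and drop the third hole from the pivot over the peg on the cabinet's top so that the bar lies fully down and the peg holds the door when you let go. The peg may be clamped up to 12 mm to either side of the middle of its slot, so feel for it gently and never bear down hard on it (a few newtons will do). Leave the bottle, the paper roll, the bowl and the tape roll where they stand.

Things in the scene. Friction and masses are not known exactly. Their poses are not given: they have to be found in the camera images.
- cabinet: White drying cabinet standing fixed on the table, 200 deep (x) x 260 wide (y) x 150 mm high, front open to its -x side; origin at the centre of its underside. Its flat top at 150 mm carries the peg rail and the tape roll.
- door (a joint): Angle of the aluminium-framed clear door in the cabinet's front (235 wide, 146 mm high), on an upright hinge at the front's +y end: 0 shut, grows to 1.2 rad as it opens to the cabinet's -x side. A spring of 0.45 N m/rad shuts it when nothing holds it (some 2 N at the stay's pivot at 0.6 rad). With hole 3 on the peg it stands at 0.45 to 0.75 rad.
- door_hinge (a point): Point on the door's hinge axis, level with the underside of the stay lying down (156 mm). The stay's pivot is 150 mm from this axis: with the door shut it lies straight along the cabinet's -y from here; opening the door turns it clockwise seen from above.
- stay: Flat steel bar, 28 wide x 5 mm thick, 222 mm long from its pivot, about 1.6 N. Origin on the pivot, at the bar's underside; x along the bar to its free end, z up. It swings level and lifts at the free end (to 1 rad), no roll. Fully down: level, underside 6 mm over the cabinet's top. Four 11 mm holes on its middle line, 62, 96, 130, 164 mm from the pivot. It starts down, on the rail's -y side.
- stay_hole3 (a point): Centre of the third hole from the pivot (130 mm from it), at the bar's underside.
- stay_tab (a point): Centre of the upright steel tab by which the bar is held, 205 mm from the pivot, 26 mm above the bar's underside: 24 long (along the bar), 14 thick (across the bar), 42 mm high, standing on the bar's upper face, with nothing beside it above the bar.
- peg_rail: Steel plate, 56 x 24 x 3 mm, fixed on the cabinet's top; origin under its centre, x along its slot (the cabinet's x). An upright round steel peg, 8 mm thick, flat top 18 mm above this origin (12 mm above the underside of a bar lying down), is clamped in the slot up to 12 mm either side of the origin along x, at y = 0; this pose does not tell where.
- bottle: Bystander: amber bottle with black cap, 66 mm across, 200 mm high, on the table; origin under its middle.
- towel_roll: Bystander: upright white paper roll, 110 mm across, 220 mm high, on the table; origin under its middle.
- bowl: Bystander: white bowl, 130 mm across, 55 mm high, on the table; origin under its middle.
- tape_roll: Bystander: small roll of tape lying flat on the cabinet's top, 52 mm across, 18 mm high; origin under its middle.

How it is judged:
On the way, in this order (a step that is already met when the one before it is completed fails the run):
1. the door is drawn open by the stay (value of joint door above 0.3 rad and angle between stay's own z axis and vertical above 0.05 rad), for 0.1 s.
2. the third hole is over the peg and the bar lies down (angle between stay's own z axis and vertical below 0.025 rad and horizontal distance between stay_hole3 and peg_rail below 0.0155 m and value of joint door above 0.43 rad), for 0.2 s.
At the end, for the whole second after the job is handed in: The bar lies down (tilted less than 0.025 rad), its third hole is within 15.5 mm, seen from above, of the middle of the peg's slot, and the sprung door is held still at 0.43 to 0.77 rad (all of step 2 and value of joint door below 0.77 rad and velocity of joint door between -0.03 and 0.03 rad/s and angular speed of stay below 0.05 rad/s); the robot touches nothing.
It fails at once if the stay bears on the peg or rail with more than 25 N (contact force between stay and peg_rail above 25 N).
It fails at once if a bystander is moved more than 20 mm (distance of any of bottle, towel_roll, bowl, tape_roll from where it was at the start of the episode above 0.02 m).
It also fails if it takes over 72 s, if anything falls off the work surface, if the arm or the gripper's body presses on something with over 40 N, if the wrist force passes 120 N, or if a joint passes its speed limit or range.

ROBOT

A 6-joint arm with a two-finger parallel gripper is mounted at the origin on the work surface. World frame = base frame: x ahead of the robot, y to its left, z up, the work surface at z = 0. Lengths are in m, angles in rad, forces in N, time in s.
With the tool pointing down it reaches from about 0.3 to 0.775 m from the base axis. Payload 14.6 kg.
Tool frame: the origin (TCP) lies on the mounting face of the last link; the fingertips stand 173 mm ahead of it and the grasp point (between the pads) lies 155 mm ahead of it; z points along the fingers, y is the line along which they close (so a half turn about z gives the same grasp; the last joint's range is limited). The gripper opens to 85 mm and grips with 20 to 120 N. Pads are 22 mm wide; open, the fingers measure 114 mm over their backs; the gripper's body (76 mm by 85 mm) begins 54 mm behind the grasp point. The pads swing forward as they close: fully open they stand 13 mm farther back than shut.
Start: joints at [1.141, 0.3, 1.521, -0, 1.321, -0.067], TCP at [0.195, 0.514, 0.405] pointing down, gripper open.
Joint ranges: [-3.03, 3.03], [-0.79, 2.21], [0.23, 2.52], [-1.04, 4.18], [0, 3.07], [-2.55, 2.55]. Speed limits (rad/s): [2.22, 2.22, 2.57, 3.14, 3.14, 3.14].

INTERFACE

Orientations are given as [roll, pitch, yaw] about the fixed x, y, z axes, in that order (R = Rz(yaw) Ry(pitch) Rx(roll)).
In Python, from station import arm gives the robot as it stands. The module is installed in compiled form; this text tells all that it offers.
- The arm moves only by the tool carry_out, never from a script. Its argument "targets" is a list of rows, each a list of 5 numbers: the gripper command: -1 is shut, 1 is fully open, values between are in proportion, then the shift along the world's x, y, z scaled (see below), then the turn about the world's z scaled (see below). In form: [[fingers, x, y, z, spin], ...]. A call has 1 to 8 rows; each row shifts and turns the commanded pose from where the row before left it; what a row does not reach is not made up. The controller multiplies each number of a shift by 0.04 m and each number of a turn by 4 degrees. A row lasts 1/10 s, in which the tool goes at most 50 mm and 8.59 degrees, less where a joint would pass 70% of its speed; a pose out of reach is approached as far as the arm can. A call with a number of a shift or a turn outside -1 to 1 is refused whole. A call with a gripper value outside its range is refused whole. The fingers move at their own pace and stop on an object; the grip force is fixed at half the most. Time passes only in rows, so rows that do not move let the fingers close. It gives the time, the measured TCP pose, the force, the opening and the grip force at its end, in the units of the state.
- arm.get_state(): the state, without advancing time (a new reading comes with each control period).
- arm.snapshot(name): name is "side" or "top" or "wrist"; returns (picture, depth): 420x560x3 uint8, red, green, blue; 420x560 float32, m along the optical axis (not along the pixel's ray), 0 where there is no reading.
- arm.camera_info(name): a dict with "mtx" (3x3 intrinsics, pixels), "eye" and "rotation" of the camera in the world; the wrist camera has in their place "mount" (4x4, takes a point from camera to tool coordinates, whose origin is the TCP and whose axes are the flange's). Camera axes: x right, y up, looking along -z (the intrinsics and any distortion apply to the point x, -y, -z); pixel columns grow to the right and rows downward; lengths in m; the calibration is good to about 2 mm. The wrist camera is an equidistant fisheye: a pixel r from the principal point sees the ray r / f radians off the axis. A picture is of the moment at which its call begins: read the wrist's pose just before it. camera_info takes no time and is no camera call.
- arm.finish_job(): hands the job in; it is judged then, once.
Trained networks look in the newest picture that a camera, given by its name, has taken for a name from the list of things; names that differ only in an ending like _2 or _b are one class to them, and where a whole thing is asked for, a point or a joint stands for the part that bears it (a point fixed in the world has none). Each returns a list of dicts, best first, with "conf" (0 to 1); they miss things now and then, are a little off and sometimes report something else, mostly with a low value. They report only what shows in the picture. A call takes as long as a camera call.
- arm.regions_of(camera, name): "region" (420x560 bool, what is visible of it).
- arm.landmark_of(camera, name): "at" ([x, y, z] in m, in the coordinates of the camera as it stood for that picture, good to about 4 mm: a listed point, or the origin of a listed thing).
The state is a dict: "time_s": time; "joint_pos": joint angles; "qd": joint speeds; "joint_torque": joint torques, N m; "position": TCP position; "tool_rot": TCP orientation; "force": force on the tool from outside, world axes, zero at the start; "ft_torque": the same for the moment, N m; "grip_width": finger opening in m; "grip_force": force on a finger pad.
Only numpy, scipy, OpenCV 4.12 (cv2) and the standard library are available. Lean on these libraries where they do the work, as an engineer would, in place of code of your own. Each camera call takes 0.05 s, during which the arm holds its last target. There are 200 camera calls.

## Working session

There is one attempt and no reset: what is moved stays moved. The work goes in short steps, Python scripts to look and compute and a tool call to move; the robot and the scene stay as the last step left them, time stands still between calls to the robot, and variables do not carry over. Pictures are saved under pics/ and viewed, at most 10 in all, crops included, and the job is handed in when it is done.

Besides the shell and the picture viewer there is one more tool, called after ">>>" as name([rows], argument=value, ...), one row to a line, values as JSON. carry_out: Moves the arm, as the interface text tells. Shifts and turns lie within -1 to 1; 1 stands for 0.04 m of shift or 4 degrees of turn. Its arguments: {"type":"object","properties":{"targets":{"type":"array","items":{"type":"array","items":{"type":"number","minimum":-1,"maximum":1}}}},"required":["targets"]}

```bash
mkdir -p pics
cat > h.py <<'E'
import numpy as np, cv2
from station import arm
from scipy.spatial.transform import Rotation as R
def ext(c):
    i=arm.camera_info(c)
    if 'mount' in i:
        s=arm.get_state(); T=np.eye(4); T[:3,:3]=R.from_euler('xyz',s['tool_rot']).as_matrix(); T[:3,3]=s['position']
        return T@np.array(i['mount'])
    T=np.eye(4); r=np.array(i['rotation']); T[:3,:3]=r if r.shape==(3,3) else R.from_euler('xyz',r).as_matrix(); T[:3,3]=i['eye']; return T
def lm(c,n,T):
    o=arm.landmark_of(c,n)
    return [((T[:3,:3]@np.array(d['at'])+T[:3,3]).round(4).tolist(),round(float(d['conf']),2)) for d in o[:2]]
def snap(c,f=None):
    T=ext(c); p,d=arm.snapshot(c)
    if f: cv2.imwrite('pics/'+f,p[:,:,::-1])
    return T,p,d
E
python3 - <<'E'
from h import *
print(arm.camera_info('side')['rotation'],arm.get_state())
for c in ('side','top'):
    T,p,d=snap(c,c+'0.png')
    for n in ('cabinet','door_hinge','stay','stay_hole3','stay_tab','peg_rail','bottle','towel_roll','bowl','tape_roll'):
        print(c,n,lm(c,n,T))
E
```

```text
[ 0.83431621  0.00427178 -2.93197997] {'time_s': 0.0, 'joint_pos': array([ 1.14142801e+00,  3.00483989e-01,  1.52160454e+00,  9.18365433e-06,
        1.32072133e+00, -6.66044622e-02]), 'qd': array([-0.00196575,  0.00088525,  0.00121902, -0.0016656 , -0.00196456,
        0.0010341 ]), 'joint_torque': array([ 1.06026914e-04, -5.43499875e+01, -3.61786115e+01, -7.29176190e-05,
        4.01650541e-03, -9.22365587e-06]), 'position': array([0.19516177, 0.51417039, 0.4041042 ]), 'tool_rot': array([-3.14037875e+00, -8.98863544e-05,  2.77882646e+00]), 'force': array([-0.14285263, -0.34942361,  0.35106768]), 'ft_torque': array([-0.01569913,  0.04573172, -0.00229935]), 'grip_force': 0.0, 'grip_width': 0.0855203421088915}
side cabinet [([0.4948, -0.4706, 0.0045], 0.54)]
side door_hinge [([0.4966, 0.138, 0.1582], 0.82)]
side stay [([0.4804, -0.0149, 0.1526], 0.91)]
side stay_hole3 [([0.5937, -0.0711, 0.1565], 0.77), ([0.4023, 0.3362, 0.0062], 0.74)]
side stay_tab [([0.66, -0.1131, 0.1849], 0.67)]
side peg_rail [([0.5324, 0.0177, 0.1519], 0.57)]
side bottle [([0.5772, 0.4211, 0.001], 0.71)]
side towel_roll [([0.4949, -0.4731, 0.0025], 0.55), ([0.6622, -0.1106, 0.1866], 0.28)]
side bowl [([0.404, 0.3363, 0.0033], 0.67)]
side tape_roll [([0.6519, 0.0832, 0.1521], 0.9)]
top cabinet [([0.5844, 0.0083, 0.0038], 0.7)]
top door_hinge [([0.4936, 0.1349, 0.1571], 0.88)]
top stay [([0.4771, -0.0123, 0.1533], 0.64)]
top stay_hole3 []
top stay_tab [([0.6595, -0.1053, 0.1817], 0.66)]
top peg_rail [([0.5293, 0.0182, 0.1497], 0.71), ([0.5939, -0.0726, 0.1536], 0.29)]
top bottle [([0.574, 0.4205, 0.0027], 0.74)]
top towel_roll [([0.4956, -0.4706, -0.0023], 0.84)]
top bowl [([0.3973, 0.3374, -0.0025], 0.65), ([0.6524, 0.0869, 0.1486], 0.53)]
top tape_roll [([0.6529, 0.0881, 0.1483], 0.68)]
```

View pics/top0.png

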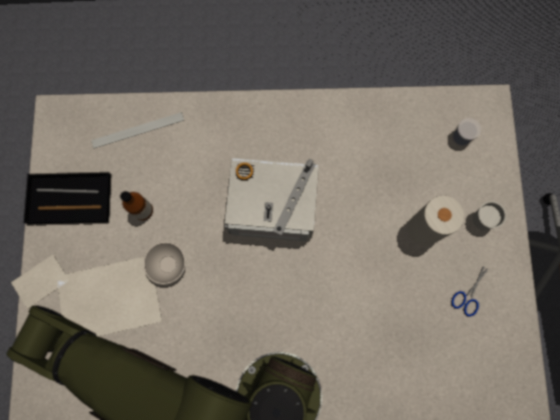

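View pics/side0.png

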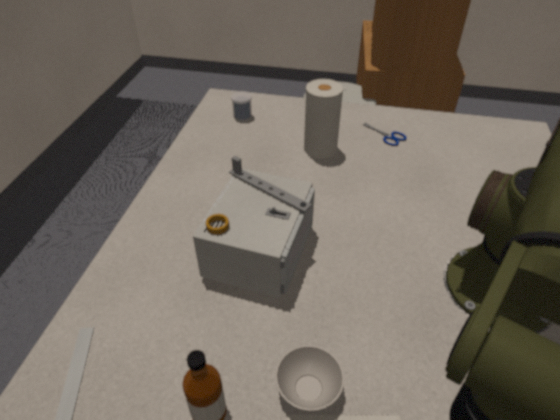

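The top view shows the stay running from its pivot (279,229) to the tab (309,163), with the rail at (268,212) and the tape at (244,171). The side view agrees, and the bar lies on the rail's -y side. Next I move to hover over the tab.

>>> carry_out([
  [1,0.65,-0.86,0.1,-0.1],
  [1,0.65,-0.86,0.1,-0.1],
  [1,0.65,-0.86,0.1,-0.1],
  [1,0.65,-0.86,0.1,-0.1],
  [1,0.65,-0.86,0,-0.1],
  [1,0.65,-0.86,0,-0.1],
  [1,0.65,-0.86,0,-0.1],
  [1,0.65,-0.86,0,-0.1],
])

```text
time_s: 1.9
position: [0.4039, 0.2374, 0.4209]
tool_rot: [3.141, 0.0, 2.723]
force: [1.0, 0.8, 0.2]
grip_width: 0.0858
grip_force: 0.0
```

>>> carry_out([
  [1,0.65,-0.86,0,-0.1],
  [1,0.65,-0.86,0,-0.1],
  [1,0.65,-0.86,0,-0.1],
  [1,0.65,-0.86,0,-0.1],
  [1,0.65,-0.86,0,-0.1],
  [1,0.65,-0.86,0,-0.1],
  [1,0.65,-0.86,0,-0.1],
  [1,0,0,0,0],
])

```text
time_s: 2.7
position: [0.5869, -0.0055, 0.4198]
tool_rot: [-3.141, -0.0, 2.67]
force: [0.1, 0.2, -0.5]
grip_width: 0.0856
grip_force: 0.0
```

```bash
cat > look.py <<'E'
from h import *
import sys
s=arm.get_state(); print(s['time_s'],s['position'],s['tool_rot'],s['force'])
T,p,d=snap('wrist',sys.argv[1]); print(T[:3,3])
for n in ('door_hinge','stay','stay_hole3','stay_tab','peg_rail','tape_roll'): print(n,lm('wrist',n,T))
E
python3 look.py w1.png
```

```text
2.7 [ 0.58692136 -0.00547122  0.41978506] [-3.14080933e+00 -3.21054745e-04  2.66998115e+00] [ 0.08586602  0.16108972 -0.51233553]
[0.51693345 0.02983614 0.38912035]
door_hinge [([0.5317, 0.0189, 0.1545], 0.73), ([0.4908, 0.1384, 0.1571], 0.59)]
stay [([0.4778, -0.014, 0.1581], 0.66)]
stay_hole3 [([0.595, -0.0726, 0.1557], 0.56)]
stay_tab [([0.6594, -0.1089, 0.1847], 0.62)]
peg_rail [([0.5296, 0.0148, 0.1529], 0.74)]
tape_roll [([0.6562, 0.0843, 0.1532], 0.71)]
```

View pics/w1.png

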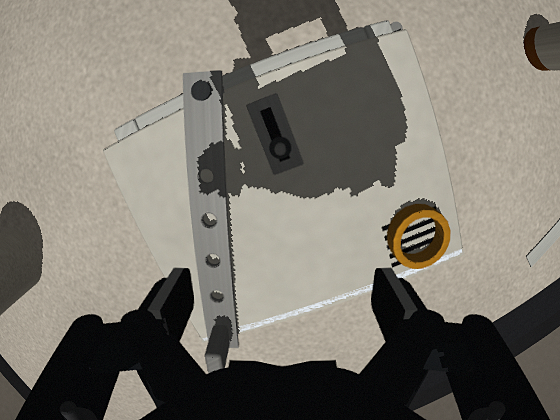

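The wrist view shows the peg at about (280,148), near the +x end of the slot, whose rail spans (262,98) to (290,169). I'll intersect those pixel rays with known heights.

```bash
cat > px.py <<'E'
from h import *
def ray(T,u,v,z):
    K=np.array(arm.camera_info('wrist')['mtx']); x=(u-K[0,2])/K[0,0]; y=(v-K[1,2])/K[1,1]; r=np.hypot(x,y)
    d=np.array([x/r*np.sin(r),-y/r*np.sin(r),-np.cos(r)]); w=T[:3,:3]@d
    return (T[:3,3]+w*(z-T[2,3])/w[2]).round(4)
E
python3 - <<'E'
from px import *
T=ext('wrist'); p=cv2.imread('pics/w1.png')
i=cv2.resize(p[70:200,180:340],None,fx=5,fy=4.6*5/4.6,interpolation=cv2.INTER_CUBIC); i=i[:600]; cv2.imwrite('pics/c1.png',cv2.convertScaleAbs(i,alpha=1.7,beta=20))
for n,u,v,z in [('peg',280,148,.168),('r1',247,104,.153),('r2',274,93,.153),('r3',303,163,.153),('r4',276,174,.153),('pivot',201,90,.161),('h3',213,260,.161),('h4',217,295,.161),('cabL',105,150,.15),('cabR',403,30,.15)]: print(n,ray(T,u,v,z))
E
```

```text
peg [0.5374 0.0212 0.168 ]
r1 [0.4992 0.0137 0.153 ]
r2 [0.501  0.0346 0.153 ]
r3 [0.5565 0.0304 0.153 ]
r4 [0.5549 0.0089 0.153 ]
pivot [ 0.4748 -0.0097  0.161 ]
h3 [ 0.5924 -0.0665  0.161 ]
h4 [ 0.6221 -0.0811  0.161 ]
cabL [ 0.4715 -0.1066  0.15  ]
cabR [0.4961 0.1461 0.15  ]
```

View pics/c1.png

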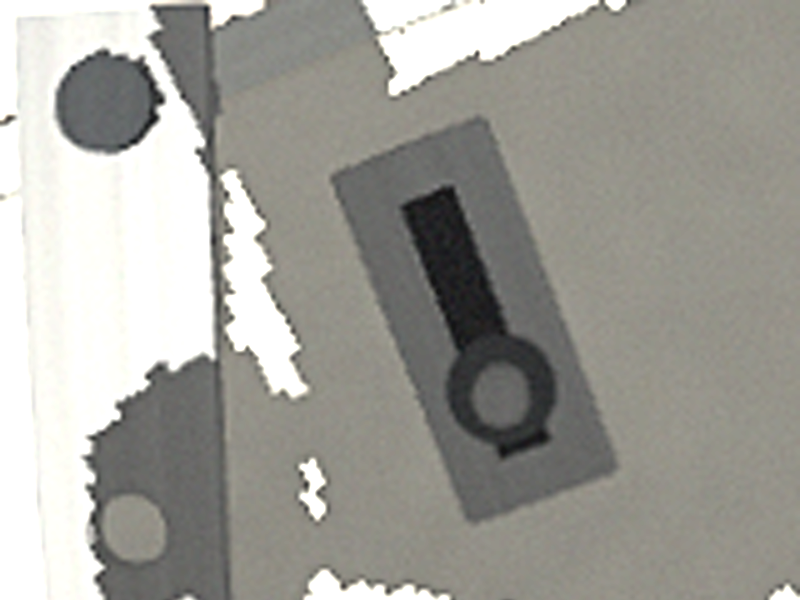

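>>> carry_out([
  [1,0.61,-0.83,0,0],
  [1,0.61,-0.83,0,0],
  [1,0.61,-0.83,0,0],
  [1,0,0,-0.7,0],
  [1,0,0,-0.7,0],
  [1,0,0,-0.5,0],
  [1,0,0,0,0],
])

```text
time_s: 3.75
position: [0.6581, -0.1007, 0.3418]
tool_rot: [-3.14, -0.005, 2.675]
force: [-0.2, 0.5, -0.6]
grip_width: 0.0849
grip_force: 0.0
```

>>> carry_out([
  [-0.3,0,0,0,0],
  [-1,0,0,0,0],
  [-1,0,0,0,0],
  [-1,0,0,0,0],
  [-1,0,0,0,0],
  [-1,0,0,0,0],
])

```text
time_s: 4.35
position: [0.6584, -0.1015, 0.3449]
tool_rot: [-3.141, 0.0, 2.674]
force: [-0.0, -1.9, -0.3]
grip_width: 0.013
grip_force: 60.3
```

```bash
python3 look.py w2.png
```

```text
4.35 [ 0.65836786 -0.10151218  0.34494631] [-3.14133562e+00  3.78340323e-04  2.67428024e+00] [-0.00842018 -1.93366951 -0.30022545]
[ 0.58825464 -0.06649964  0.31422694]
door_hinge []
stay []
stay_hole3 [([0.5959, -0.0706, 0.154], 0.63)]
stay_tab [([0.6593, -0.1058, 0.1809], 0.82)]
peg_rail []
tape_roll [([0.6536, 0.0845, 0.1513], 0.73)]
```

View pics/w2.png

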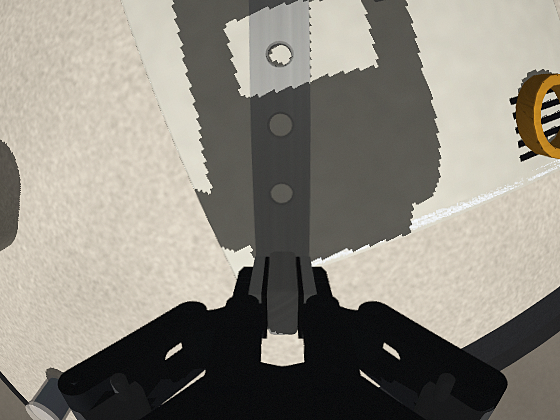

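```bash
cat > plan.py <<'E'
from px import *
from scipy.optimize import brentq
H=np.array([.491,.1395]); PEG=np.array([.5378,.021]); CY=np.radians(-5.7); 
P0=np.array([.4754,-.0091]); v=P0-H; A0=np.arctan2(v[1],v[0]); L=np.hypot(*v)
piv=lambda th:H+L*np.array([np.cos(A0-th),np.sin(A0-th)])
def tcp(th,psi,phi,a=.205,h=.034):
    r=a*np.cos(phi)-h*np.sin(phi); z=a*np.sin(phi)+h*np.cos(phi)
    p=piv(th)+r*np.array([np.cos(psi),np.sin(psi)]); return np.array([*p,.156+z+.155,np.degrees(psi)])
E
python3 - <<'E'
from plan import *
T=ext('wrist'); 
a=ray(T,281,125,.161);b=ray(T,281.5,193,.161);c=ray(T,280,53,.161);print(c,a,b,np.hypot(*(a-b)[:2]))
u=(np.array([.6584,-.1015])); print('grip from h3/h4',np.hypot(*(u-a[:2]))*1e3,np.hypot(*(u-b[:2]))*1e3)
print('L',L)
for dp in (0,):
    f=lambda th:np.hypot(*(PEG-piv(th)))-.130
    th=brentq(f,.1,1.1); d=PEG-piv(th); psi=np.arctan2(d[1],d[0]); print('th',th,'psi',np.degrees(psi))
prev=tcp(0,np.radians(-26.8),0);print(prev)
ks=[(0,-26.8,.1),(0,-26.8,.2),(0,-26.8,.3),(0,-26.8,.36)]+[(th*k/10,-26.8+(np.degrees(psi)+26.8)*k/10,.36) for k in range(1,11)]+[(th,np.degrees(psi),p) for p in (.3,.25,.2,.15,.1,.05,0)]
for t,s,p in ks:
    n=tcp(t,np.radians(s),p); d=n-prev; prev=n
    e=piv(t); q=PEG-e; print(np.round([t,s,p],3),n.round(4),'cmd',(d/[.04,.04,.04,4]).round(3),'peg r,lat',round(np.hypot(*q),3))
E
```

```text
[ 0.5636 -0.0551  0.161 ] [ 0.5943 -0.07    0.161 ] [ 0.6238 -0.0846  0.161 ] 0.03291519405988666
grip from h3/h4 71.4217053842877 38.50675265456694
L 0.14941659881017236
th 0.4849662558980471 psi 2.5097628527471567
[  0.65838009  -0.1015299    0.345      -26.8       ]
[  0.  -26.8   0.1] [  0.6544  -0.0995   0.3653 -26.8   ] cmd [-0.099  0.05   0.507  0.   ] peg r,lat 0.069
[  0.  -26.8   0.2] [  0.6487  -0.0966   0.385  -26.8   ] cmd [-0.143  0.072  0.494  0.   ] peg r,lat 0.069
[  0.  -26.8   0.3] [  0.6412  -0.0929   0.4041 -26.8   ] cmd [-0.187  0.094  0.475  0.   ] peg r,lat 0.069
[  0.   -26.8    0.36] [  0.636   -0.0902   0.415  -26.8   ] cmd [-0.132  0.067  0.274  0.   ] peg r,lat 0.069
[  0.048 -23.869   0.36 ] [  0.6327  -0.081    0.415  -23.869 ] cmd [-0.081  0.231  0.     0.733] peg r,lat 0.075
[  0.097 -20.938   0.36 ] [  0.6291  -0.0712   0.415  -20.938 ] cmd [-0.091  0.245  0.     0.733] peg r,lat 0.082
[  0.145 -18.007   0.36 ] [  0.6251  -0.0609   0.415  -18.0071] cmd [-0.1    0.257  0.     0.733] peg r,lat 0.088
[  0.194 -15.076   0.36 ] [  0.6207  -0.0501   0.415 
[... 708 characters left out ...]
at 0.13
[0.485 2.51  0.3  ] [0.5935 0.0234 0.4041 2.5098] cmd [ 0.148  0.006 -0.274  0.   ] peg r,lat 0.13
[0.485 2.51  0.25 ] [0.598  0.0236 0.3947 2.5098] cmd [ 0.11   0.005 -0.235  0.   ] peg r,lat 0.13
[0.485 2.51  0.2  ] [0.6019 0.0238 0.385  2.5098] cmd [ 0.098  0.004 -0.24   0.   ] peg r,lat 0.13
[0.485 2.51  0.15 ] [0.6054 0.024  0.3753 2.5098] cmd [ 0.086  0.004 -0.245  0.   ] peg r,lat 0.13
[0.485 2.51  0.1  ] [0.6083 0.0241 0.3653 2.5098] cmd [ 0.074  0.003 -0.249  0.   ] peg r,lat 0.13
[0.485 2.51  0.05 ] [0.6108 0.0242 0.3552 2.5098] cmd [ 0.062  0.003 -0.252  0.   ] peg r,lat 0.13
[0.485 2.51  0.   ] [0.6127 0.0243 0.345  2.5098] cmd [ 0.049  0.002 -0.255  0.   ] peg r,lat 0.13
```

>>> carry_out([
  [-1,-0.05,0.03,0.25,0],
  [-1,-0.05,0.03,0.25,0],
  [-1,-0.07,0.04,0.25,0],
  [-1,-0.07,0.04,0.25,0],
  [-1,-0.09,0.05,0.24,0],
  [-1,-0.1,0.05,0.24,0],
  [-1,-0.13,0.07,0.27,0],
  [-1,0,0,0,0],
])

```text
time_s: 5.5
position: [0.6351, -0.0883, 0.416]
tool_rot: [-3.142, -0.001, 2.675]
force: [-5.4, 0.1, -6.4]
grip_width: 0.0129
grip_force: 60.3
```

>>> carry_out([
  [-1,-0.08,0.23,0,0.73],
  [-1,-0.09,0.24,0,0.73],
  [-1,-0.1,0.26,0,0.73],
  [-1,-0.11,0.27,0,0.73],
  [-1,-0.12,0.28,0,0.73],
  [-1,0,0,0,0],
])

```text
time_s: 6.1
position: [0.6155, -0.0369, 0.4159]
tool_rot: [-3.141, 0.002, 2.931]
force: [-0.5, -3.8, -1.7]
grip_width: 0.013
grip_force: 62.1
```

>>> carry_out([
  [-1,-0.13,0.29,0,0.73],
  [-1,-0.13,0.3,0,0.73],
  [-1,-0.14,0.31,0,0.73],
  [-1,-0.15,0.32,0,0.73],
  [-1,-0.16,0.33,0,0.73],
  [-1,0,0,0,0],
  [-1,0,0,0,0],
])

```text
time_s: 6.8
position: [0.5877, 0.0237, 0.4151]
tool_rot: [-3.141, 0.0, -3.101]
force: [-2.8, -5.3, -2.6]
grip_width: 0.0134
grip_force: 65.3
```

>>> carry_out([
  [-1,0.15,0,-0.27,0],
  [-1,0.11,0,-0.24,0],
  [-1,0.1,0,-0.24,0],
  [-1,0,0,0,0],
  [-1,0,0,0,0],
])

```text
time_s: 7.3
position: [0.6021, 0.0241, 0.3844]
tool_rot: [3.142, -0.001, -3.1]
force: [-0.9, -3.6, 0.5]
grip_width: 0.0131
grip_force: 62.7
```

```bash
python3 look.py w3.png
```

```text
7.3 [0.60209807 0.02406501 0.38441184] [ 3.14155373e+00 -5.71991486e-04 -3.09989602e+00] [-0.8723666  -3.60118827  0.50623854]
[0.52365286 0.02064387 0.35376672]
door_hinge [([0.491, 0.1392, 0.1582], 0.71)]
stay []
stay_hole3 [([0.5408, 0.0216, 0.1808], 0.87), ([0.6524, 0.0841, 0.1544], 0.21)]
stay_tab [([0.6081, 0.0217, 0.2212], 0.73), ([0.6523, 0.0877, 0.1536], 0.55)]
peg_rail [([0.5335, 0.0147, 0.1539], 0.64), ([0.4034, 0.3364, 0.0036], 0.4)]
tape_roll [([0.5348, 0.0159, 0.1528], 0.69), ([0.6543, 0.0854, 0.1525], 0.6)]
```

View pics/w3.png

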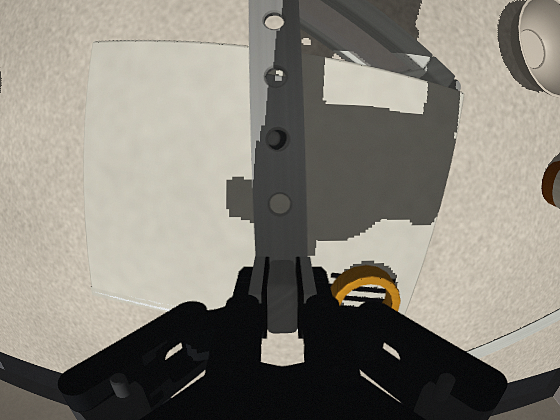

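Run:
```python
from px import *
p=cv2.imread('pics/w3.png'); i=cv2.resize(p[115:163,245:309],None,fx=12,fy=12,interpolation=cv2.INTER_CUBIC); cv2.imwrite('pics/c3.png',cv2.convertScaleAbs(i,alpha=2.2,beta=20))
T=ext('wrist'); print(T[:3,3],ray(T,277,139,.187),ray(T,274,22,.173),ray(T,280,204,.193))
```

```text
[0.52353079 0.02071751 0.35418459] [0.5386 0.0188 0.187 ] [0.4735 0.0142 0.173 ] [0.5715 0.0218 0.193 ]
```

View pics/c3.png

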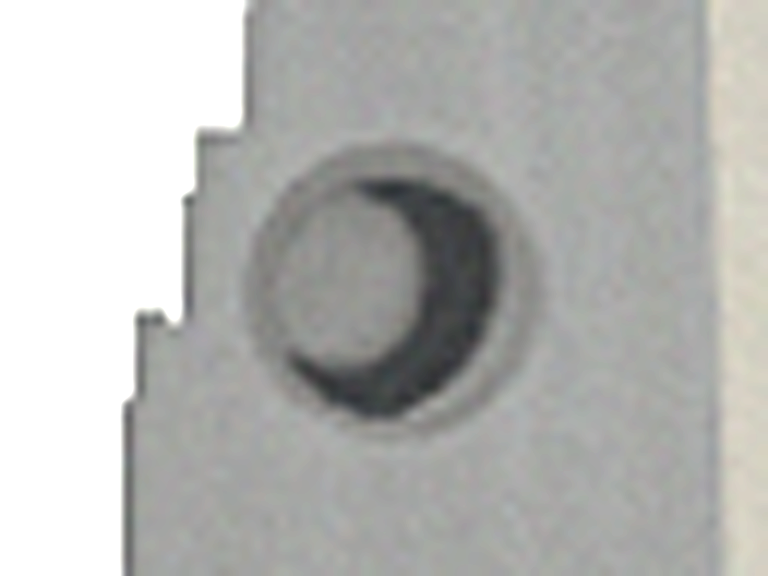

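Run:
```python
from px import *
T=ext('wrist'); print(ray(T,272.6,138.1,.168),ray(T,277.9,139.2,.187),ray(T,277.3,139.2,.182))
```

```text
[0.5399 0.0161 0.168 ] [0.5387 0.0193 0.187 ] [0.5391 0.0189 0.182 ]
```

Through hole 3 the peg's top shows at about (272.6,138), left of the hole's centre at (278,139). The hole therefore has to go about 3 mm toward -y and 2.4 mm toward -x; I correct that while lowering part of the way.

>>> carry_out([
  [-1,-0.03,-0.07,0,-0.25],
  [-1,-0.03,-0.07,0,-0.25],
  [-1,0.08,0,-0.24,0],
  [-1,0.05,0,-0.13,0],
  [-1,0,0,0,0],
  [-1,0,0,0,0],
])

```text
time_s: 8.25
position: [0.6049, 0.0187, 0.3695]
tool_rot: [3.142, -0.001, -3.134]
force: [-0.3, -3.0, 0.7]
grip_width: 0.0129
grip_force: 61.4
```

Run:
```python
from px import *
s=arm.get_state(); print(s['time_s'],s['position'],s['tool_rot'],s['force'])
T,p,d=snap('wrist','w4.png'); np.save('T4.npy',T)
i=cv2.resize(p[100:172,225:321,::-1],None,fx=8,fy=8,interpolation=cv2.INTER_CUBIC); cv2.imwrite('pics/c4.png',cv2.convertScaleAbs(i,alpha=2.0,beta=20))
```

```text
8.25 [0.60487364 0.01867122 0.369538  ] [ 3.14154437e+00 -6.28230321e-04 -3.13420117e+00] [-0.33817154 -3.04261201  0.68481511]
```

View pics/c4.png

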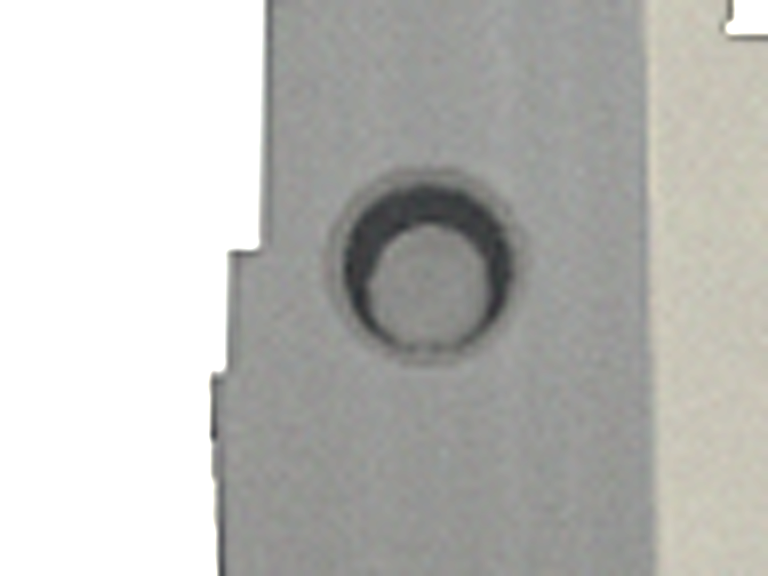

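The peg's disc at (430,285) now sits inside the hole at (429,267), centred sideways. It is about 1 mm toward +x, which the remaining lowering arc takes up. I'll lower gently.

>>> carry_out([
  [-1,0.03,0,-0.1,0],
  [-1,0.03,0,-0.12,0],
  [-1,0.03,0,-0.12,0],
  [-1,0,0,0,0],
])

```text
time_s: 8.7
position: [0.6084, 0.0186, 0.3553]
tool_rot: [3.141, -0.001, -3.134]
force: [-0.5, -2.8, 0.1]
grip_width: 0.013
grip_force: 60.9
```

>>> carry_out([
  [-1,0.02,0,-0.1,0],
  [-1,0.02,0,-0.08,0],
  [-1,0.01,0,-0.05,0],
  [-1,0,0,0,0],
])

```text
time_s: 9.1
position: [0.6104, 0.0186, 0.3468]
tool_rot: [-3.142, -0.0, -3.134]
force: [-0.8, -3.9, 3.0]
grip_width: 0.0131
grip_force: 61.3
```

>>> carry_out([
  [-0.6,0,0,0,0],
  [-0.3,0,0,0,0],
  [0,0,0,0,0],
  [0,0,0,0,0],
])

```text
time_s: 9.5
position: [0.6104, 0.0187, 0.3471]
tool_rot: [3.141, 0.0, -3.134]
force: [-0.8, 0.4, -0.9]
grip_width: 0.0429
grip_force: 0.0
```

>>> carry_out([
  [0,0,0,0.3,0],
  [0,0,0,0.6,0],
  [0,0,0,0.8,0],
  [0,0,0,0.8,0],
  [0,0,0,0,0],
  [0,0,0,0,0],
])

```text
time_s: 10.1
position: [0.6102, 0.0186, 0.4481]
tool_rot: [-3.142, 0.002, -3.134]
force: [-0.0, -0.1, -0.7]
grip_width: 0.0426
grip_force: 0.0
```

```bash
python3 look.py w5.png
```

```text
10.1 [0.61018142 0.01859158 0.44806276] [-3.14159027e+00  1.63859047e-03 -3.13440416e+00] [-0.03854392 -0.14662672 -0.72859884]
[0.53173854 0.01786496 0.41724497]
door_hinge [([0.4927, 0.1403, 0.1586], 0.56), ([0.6561, 0.0862, 0.1522], 0.16)]
stay []
stay_hole3 [([0.5436, 0.0161, 0.1566], 0.88)]
stay_tab [([0.6172, 0.0181, 0.1827], 0.74)]
peg_rail [([0.5302, 0.0153, 0.1543], 0.61)]
tape_roll [([0.6545, 0.0857, 0.1539], 0.57)]
```

View pics/w5.png

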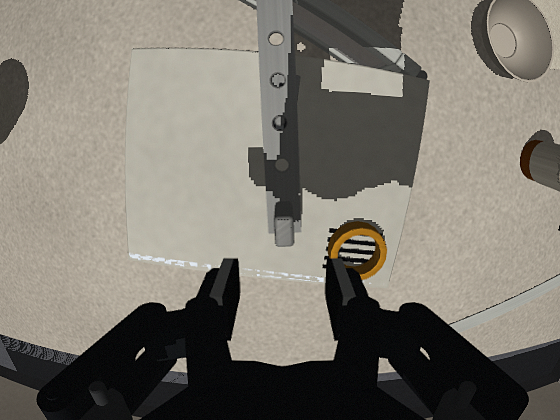

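The peg fills hole 3 at (280,123), the bar looks down and the door stands open. I'll check the bar's level from depth, then hand in.

Run:
```python
from px import *
T,p,d=snap('wrist'); K=np.array(arm.camera_info('wrist')['mtx'])
z=[]
for u,v in [(276,60),(279,100),(280,140),(283,195)]:
    D=np.median(d[v-2:v+3,u-2:u+3]); h=T[2,3]-D
    x=(u-K[0,2])/K[0,0]; y=(v-K[1,2])/K[1,1]; r=np.hypot(x,y); t=np.tan(r)*D
    P=T[:3,:3]@np.array([x/r*t,-y/r*t,-D])+T[:3,3]; print(P.round(4)); z.append(P)
z=np.array(z); print('slope',np.polyfit(z[:,0],z[:,2],1)[0])
```

```text
[0.4921 0.013  0.1607]
[0.5238 0.0155 0.1604]
[0.5553 0.0165 0.1603]
[0.6    0.0193 0.16  ]
slope -0.0058851693651341365
```

The bar is level, with its top at 0.160 to 0.161 m, so it is fully down.

```bash
python3 -c "
from station import arm
print(arm.finish_job())"
```

```text
the job is handed in; nothing more can be done
None
```

The job is handed in at about 10 s: hole 3 sits over the peg, the bar lies level and fully down, the peg holds the door open at roughly 0.5 rad (computed, not read directly), and the gripper is clear; the hand-in returned no verdict.

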